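Slow the lapping machine and hold its guard open

ROBOT

A 6-joint arm with a two-finger parallel gripper is mounted at the origin on the work surface. World frame = base frame: x ahead of the robot, y to its left, z up, the work surface at z = 0. Lengths are in mm, angles in rad, forces in N, time in s.
With the tool pointing down it reaches from about 275 to 1000 mm from the base axis. Payload 8.4 kg.
Tool frame: the origin (TCP) lies midway between the tips of the shut fingers; the grasp point (between the pads) lies 19 mm behind it; z points along the fingers, y is the line along which they close (so a half turn about z gives the same grasp; the last joint's range is limited). The gripper opens to 85 mm and grips with 20 to 120 N. Pads are 22 mm wide; open, the fingers measure 114 mm over their backs; the gripper's body (76 mm by 85 mm) begins 54 mm behind the grasp point. The pads swing forward as they close: fully open they stand 13 mm farther back than shut.
Start: joints at [-1.176, 0.353, 1.633, -0, 1.155, -0.002], TCP at [241.542, -576.442, 207.181] pointing down, gripper open.
Joint ranges: [-2.63, 2.63], [-0.92, 2.1], [0.06, 2.66], [-1.3, 4.44], [0, 2.69], [-3.02, 3.02]. Speed limits (rad/s): [2.22, 2.22, 2.79, 3.14, 3.14, 3.14].

INTERFACE

Orientations are given as [roll, pitch, yaw] about the fixed x, y, z axes, in that order (R = Rz(yaw) Ry(pitch) Rx(roll)).
In Python, from rig import r, cams gives the robot as it stands. The module is installed in compiled form; this text tells all that it offers.
- The arm moves only by the tool send_rows, never from a script. Its argument "targets" is one flat list of numbers, 7 for each row, row after row: the shift along the tool's x, y, z in m, then the turn, a rotation vector about the tool's x, y, z in rad, then the opening, from -1 (shut) to 1 (fully open). In form: [tx, ty, tz, wx, wy, wz, fingers, tx, ty, tz, wx, wy, wz, fingers, ...]. A call has 1 to 12 rows; each row is the pose to reach, as a shift and turn from the pose commanded when the call began, along the tool's axes at that moment; what a row does not reach only later rows make up. A row lasts 1/12 s, in which the tool goes at most 41.7 mm and 7.16 degrees, less where a joint would pass 70% of its speed; a pose out of reach is approached as far as the arm can. A call with a gripper value outside its range is refused whole. The fingers move at their own pace and stop on an object; "grip_force" is the grip in N (left out, the last holds). Time passes only in rows, so rows that repeat a pose let the fingers close. It gives the time, the measured TCP pose, the force, the opening and the grip force at its end, in the units of the state.
- r.sense(): the state, without advancing time (a new reading comes with each control period).
- cams.grab_frame(name): name is "scene" or "side" or "wrist"; returns a dict with "color" (400x640x3 uint8, blue, green, red), "fx", "fy", "cx", "cy" (pixels), "xyz" and "attitude" of the camera in the world. Camera axes: x right, y down, z forward; pixel columns grow to the right and rows downward; lengths in mm; the calibration is good to about 2 mm. A picture is of the moment at which its call begins. There is no depth.
- r.sign_off(): hands the job in; it is judged then, once.
The state is a dict: "clock": time; "qpos": joint angles; "qvel": joint speeds; "joint_efforts": joint torques, N m; "eef_pos": TCP position; "tcp_rot": TCP orientation; "contact_force": force on the tool from outside, world axes, zero at the start; "wrist_torque": the same for the moment, N m; "opening": opening from 0.0 (shut) to 1.0 (fully open); "grasp_force": force on a finger pad.
Only numpy, scipy, OpenCV 4.12 (cv2) and the standard library are available. Lean on these libraries where they do the work, as an engineer would, in place of code of your own. Each camera call takes 0.05 s, during which the arm holds its last target. There are 200 camera calls.

TASK

The parts in the bench lapping machine are to be looked at while it creeps: with the guard still shut, turn the speed knob on the control box down so that its white line points at the long mark of its scale. Then lift the guard, which falls shut by itself, and hold it open at 40 degrees from closed, finishing while still holding it there with the fingers. Leave the loose things on the bench where they are.

Things in the scene. Friction and masses are not known exactly. Their poses are not given: they have to be found in the camera images.
- machine: fixed bench lapping machine: green open well 300 x 300 x 120 high, steel disc inside, green motor box 90 x 160 x 100 high behind it (+x). Origin: centre of the well's underside, on the table; front faces its -x, z up. Stands left or right of the control box, yaw up to 0.3 rad. Protractor arc beside the hinge at its +y side, ticks every 10 degrees, the long one at 40.
- guard (a joint): opening angle of the guard, rad: 0 shut (its start), grows as the front edge rises, stop at 1.3; 40 degrees is 0.698. The guard: flat aluminium frame 280 (front to hinge) x 280 x 10 thick with a clear window; 0.8 kg, varying by 30 %. No spring, hardly any hinge friction: it falls shut from any angle when let go.
- guard_hinge (a point): middle of the hinge line, at the back of the well: 140 mm behind the machine's centre, 120.5 mm above the table, level with the guard's underside. The hinge axis is this frame's y (turning positively about +y opens it); the frame turns with the guard, and when shut its axes are the machine's.
- guard_handle (a point): centre of the guard's handle: round steel bar 12 mm thick, 110 long, parallel to the hinge (along y), on two posts near the front edge; 265 mm in front of the hinge line and 45 mm above it when shut (165 mm above the table), 35 mm over the guard's top face. Turns with the guard; the round bar can turn between the fingers, so the tool may keep pointing down.
- control_box: grey box fixed to the table, 130 (x) x 120 (y) x 70 high, with the speed knob in the middle of its top. Origin: centre of its underside; z up. Eleven black ticks round the knob, 0.471 rad apart; the third from the low end is the long mark.
- speed_knob (a joint): angle of the speed knob, rad: 0 at the low end of the scale, 4.71 at the high end, grows clockwise seen from above. The long mark is at 0.942. Starts between 1.6 and 2.4, so it is turned counter-clockwise from above. Light friction (0.03 N m); stays where it is left.
- speed_knob_grip (a point): on the knob's vertical axis at the height to grip, 107 mm above the table. The knob is an upright bar 42 mm long, 14 thick, top 114 mm above the table, on a 44 mm disc whose top is 84 mm above the table. This frame turns with the knob: x along the bar, z up; the white line, 5 mm wide, is on the -x half of the bar's top and down its -x end.
- bearing_ring: loose steel ring, 60 mm across, 18 high, in front of the control box (bystander); origin: centre of its underside
- collar: loose dark steel collar, 40 mm across, 30 high, in front of the machine (bystander); origin: centre of its underside
- wrench: loose wrench lying flat across in front of the robot (bystander)
- brush: loose bench brush lying flat in front of the robot (bystander)
- oil_bottle: loose closed bottle, 66 mm across, 190 high, far right (bystander); origin: centre of its underside
- tin_cup: loose metal cup, 80 mm across, 90 high, far left (bystander); origin: centre of its underside
- steel_billet: loose steel billet, 60 mm across, 60 high, far right (bystander); origin: centre of its underside
Mind the look-alikes: they are no part of the job. What is shaped like the control_box but red or yellow is not meant.

How it is judged (in metres and radians):
On the way, in this order (a step that is already met when the one before it is completed fails the run):
1. the speed knob is turned to the long mark (within 0.12 rad) while the guard is still shut (value of joint speed_knob between 0.822 and 1.062 rad and value of joint guard below 0.05 rad and velocity of joint speed_knob between -0.3 and 0.3 rad/s), for 0.3 s.
2. the guard is lifted and held at 40 degrees (within 6 degrees) by the fingers (value of joint guard between 0.593 and 0.803 rad and contact force between the fingers and guard above 0.5 N), for 0.3 s.
At the end, for the whole second after the job is handed in: The fingers hold the guard still (below 0.05 rad/s) at 40 degrees open, within 6 degrees, touching it with more than 0.5 N and with none of the loose things propping it, and the speed knob still points at the long mark within 0.12 rad (7 degrees) (all of step 2 and value of joint speed_knob between 0.822 and 1.062 rad and velocity of joint guard between -0.05 and 0.05 rad/s and contact force between each of bearing_ring, collar, wrench, brush, oil_bottle, tin_cup, steel_billet and guard below 0.1 N); the arm keeps its last pose, push and grip.
It fails at once if a loose thing on the bench is pushed more than 30 mm (distance of any of bearing_ring, collar, wrench, brush, oil_bottle, tin_cup, steel_billet from where it was at the start of the episode above 0.03 m).
It also fails if it takes over 53 s, if anything falls off the work surface, if the arm or the gripper's body presses on something with over 40 N, if the wrist force passes 120 N, or if a joint passes its speed limit or range.

## Working session

There is one attempt and no reset: what is moved stays moved. The work goes in short steps, Python scripts to look and compute and a tool call to move; the robot and the scene stay as the last step left them, time stands still between calls to the robot, and variables do not carry over. Pictures are saved under pics/ and viewed, at most 10 in all, crops included, and the job is handed in when it is done.

Besides the shell and the picture viewer there is one more tool, called after "Call:" by a JSON object that holds its "api" and its "payload", one argument or row to a line. send_rows: Moves the arm, as the interface text tells. Its arguments: {"type":"object","properties":{"targets":{"type":"array"},"grip_force":{"type":"number"}},"required":["targets"]}

```bash
mkdir -p pics
cat > h.py <<'E'
import numpy as np,cv2
from scipy.spatial.transform import Rotation as R
from rig import r,cams
def ray(f,u,v):
    A=np.array(f["attitude"]); 
    M=A if A.shape==(3,3) else R.from_euler('xyz',A).as_matrix()
    return np.array(f["xyz"]),M@np.array([(u-f["cx"])/f["fx"],(v-f["cy"])/f["fy"],1])
def onz(f,u,v,z):
    o,d=ray(f,u,v); return o+d*(z-o[2])/d[2]
def proj(f,p):
    A=np.array(f["attitude"]); M=A if A.shape==(3,3) else R.from_euler('xyz',A).as_matrix()
    c=M.T@(np.array(p,float)-f["xyz"]); return c[:2]/c[2]*[f["fx"],f["fy"]]+[f["cx"],f["cy"]]
E
python3 - <<'E'
from h import *
a=[]
for n in ["scene","side"]:
    f=cams.grab_frame(n); print(n,f["fx"],f["fy"],f["cx"],f["cy"],f["xyz"],f["attitude"]); cv2.imwrite(f"pics/{n}0.png",f["color"])
print(r.sense())
E
```

```text
scene 388.3379845462915 388.3379845462915 323.68367328804993 192.51033067389636 [1008.61548116  606.04095792 1042.73350514] [-2.43821724 -0.0084481   2.57222321]
side 473.37972906232466 473.37972906232466 315.04605725042705 204.87921581805188 [ -36.17822526 1140.09129036  917.07854402] [-2.10160928  0.01661253 -2.69661046]
{'clock': 0.1, 'qpos': array([-1.17639128e+00,  3.53569250e-01,  1.63406509e+00, -2.63563029e-05,
        1.15523794e+00, -2.42451772e-03]), 'qvel': array([-1.73726032e-03, -1.27773818e-03, -1.67201397e-03,  1.78022216e-04,
        3.20209084e-04,  4.49890031e-06]), 'joint_efforts': array([ 1.32075318e-03, -6.06358695e+01, -3.42819607e+01,  6.61600711e-05,
        4.01722486e-03,  8.75334450e-06]), 'eef_pos': array([ 241.35575918, -576.00371465,  206.54053196]), 'tcp_rot': array([-3.14031297e+00,  2.09969644e-05,  3.96840230e-01]), 'contact_force': array([-0.53603285, -0.12065396,  0.03495483]), 'wrist_torque': array([0.0300009 , 0.00558071, 0.02864383]), 'grasp_force': 0.0, 'opening': 1.0051389897126621}
```

View pics/scene0.png

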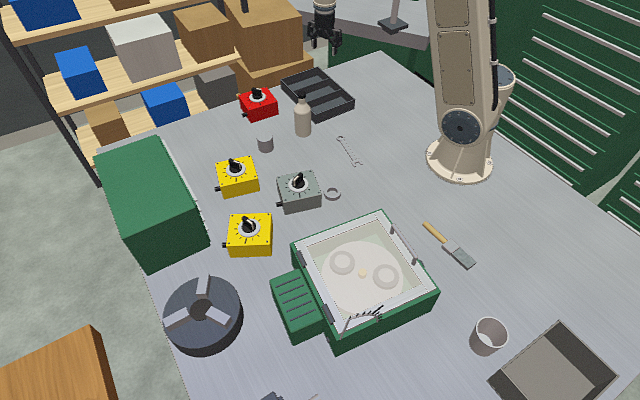

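View pics/side0.png

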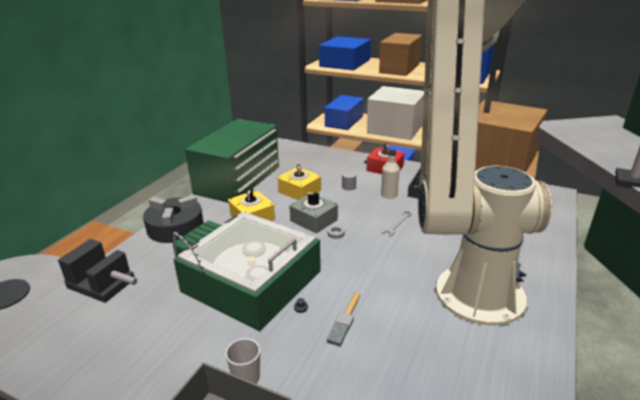

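The scene picture shows four knob boxes: grey at (299,190), yellow at (237,176) and (249,234), and red at (259,103). The grey one beside the machine is meant, by colour. The machine is at (365,275) with its handle at about (408,245). I'll confirm in one enlarged crop.

Run:
```python
from h import *
f=cams.grab_frame("scene"); c=f["color"]
a=cv2.resize(c[160:220,265:345],None,fx=5,fy=5,interpolation=cv2.INTER_CUBIC)
b=cv2.resize(c[200:360,270:450],None,fx=2.2,fy=2.2,interpolation=cv2.INTER_CUBIC)
o=np.zeros((max(a.shape[0],b.shape[0]),800,3),np.uint8);o[:a.shape[0],:400]=a;o[:b.shape[0],404:404+b.shape[1]]=b
cv2.imwrite("pics/crop1.png",o)
print("knob top",onz(f,298,181,114))
print("guard corners",[onz(f,*p,130).round() for p in [(380,211),(436,287),(338,345),(293,243)]])
```

```text
knob top [ 621.0776588 -138.0003527  114.       ]
guard corners [array([482., 108., 130.]), array([512., 379., 130.]), array([806., 365., 130.]), array([756.,  68., 130.])]
```

View pics/crop1.png

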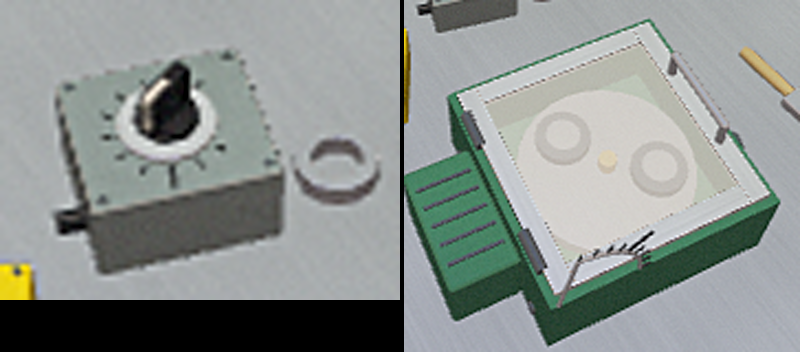

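The crop confirms the grey box: black knob, white line, long mark toward the lower edge at about (299,195) in the full picture, and the ring beside it. Now I'll rise and move above the knob.

Call:
{"api": "send_rows", "payload": {
  "targets": [0,0,-0.04,0,0,0,1,0,0,-0.08,0,0,0,1,0,0,-0.13,0,0,0,1,0,0,-0.13,0,0,0,1,0.035,-0.017,-0.13,0,0,0,1,0.07,-0.035,-0.13,0,0,0,1,0.105,-0.052,-0.13,0,0,0,1,0.14,-0.069,-0.13,0,0,0,1,0.175,-0.087,-0.13,0,0,0,1,0.21,-0.104,-0.13,0,0,0,1,0.245,-0.121,-0.13,0,0,0,1,0.28,-0.139,-0.13,0,0,0,1]
}}

```text
clock: 1.15
eef_pos: [447.0, -338.4, 337.0]
tcp_rot: [3.142, -0.0, 0.397]
contact_force: [0.7, -0.8, 0.3]
opening: 0.999
grasp_force: 0.0
```

Call:
{"api": "send_rows", "payload": {
  "targets": [0.035,-0.017,0,0,0,0,1,0.07,-0.035,0,0,0,0,1,0.105,-0.052,0,0,0,0,1,0.14,-0.069,0,0,0,0,1,0.165,-0.08,0,0,0,0,1,0.165,-0.08,0,0,0,0,1,0.165,-0.08,0,0,0,0,1,0.165,-0.08,0,0,0,0,1]
}}

```text
clock: 1.82
eef_pos: [566.9, -202.7, 336.8]
tcp_rot: [-3.141, 0.001, 0.397]
contact_force: [-0.2, 0.4, 0.0]
opening: 1.0
grasp_force: 0.0
```

Run:
```python
from h import *
s=r.sense();print(s["clock"],s["eef_pos"],s["tcp_rot"],s["qpos"])
f=cams.grab_frame("wrist"); print(f["fx"],f["cx"],f["cy"],f["xyz"],f["attitude"]); cv2.imwrite("pics/w1.png",f["color"]); print(proj(f,[621,-138,114]))
```

```text
1.8167 [ 566.86101794 -202.6933766   336.77615307] [-3.14136014e+00  9.44377282e-04  3.97293685e-01] [-3.45610868e-01  2.23601078e-01  1.52369206e+00 -4.74865131e-04
  1.39515236e+00  8.27975063e-01]
322.0233857763034 319.56365690827676 199.56867471991404 [ 630.50576191 -176.8186958   503.4500361 ] [ 2.86707520e+00  4.95505272e-04 -1.17474495e+00]
[285.66361652 103.31520232]
```

View pics/w1.png

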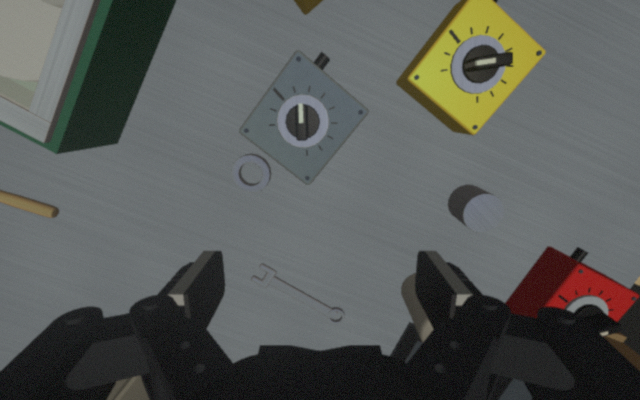

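The wrist view shows the grey box with the knob at (302,121), white line at (301,112) pointing up, long mark at (279,92), and ring at (252,172).

Run:
```python
from h import *
f=cams.grab_frame("wrist"); c=f["color"].astype(int); g=c.min(2)
sub=f["color"][75:170,255:350]; k=6
cv2.imwrite("pics/w2.png",cv2.resize(sub,None,fx=k,fy=k,interpolation=cv2.INTER_CUBIC))
# disc: fit ellipse to outer light contour
d=cv2.cvtColor(f["color"],cv2.COLOR_BGR2HSV)
print(f["color"][121,270:336].tolist()[::4], f["color"][112,296:308].tolist())
dark=(c.max(2)<60).astype(np.uint8); dark[:95]=0;dark[150:]=0;dark[:,:275]=0;dark[:,330:]=0
n,l,st,ce=cv2.connectedComponentsWithStats(dark); print(st,ce)
```

```text
[[105, 102, 94], [99, 97, 88], [143, 132, 129], [149, 137, 130], [56, 53, 55], [52, 56, 55], [53, 53, 54], [101, 109, 106], [144, 159, 151], [37, 38, 38], [58, 60, 61], [63, 65, 65], [69, 65, 65], [153, 140, 134], [157, 143, 138], [102, 98, 90], [98, 97, 88]] [[45, 45, 43], [80, 86, 81], [128, 140, 135], [155, 172, 162], [162, 181, 171], [160, 173, 165], [124, 135, 130], [78, 84, 82], [54, 57, 55], [45, 47, 45], [41, 39, 38], [47, 45, 48]]
[[     0      0    640    400 255566]
 [   286    105     25     34    431]
 [   301    125      1      1      1]
 [   314    130      1      2      2]] [[319.53658937 199.62902734]
 [297.87238979 123.48491879]
 [301.         125.        ]
 [314.         130.5       ]]
```

View pics/w2.png

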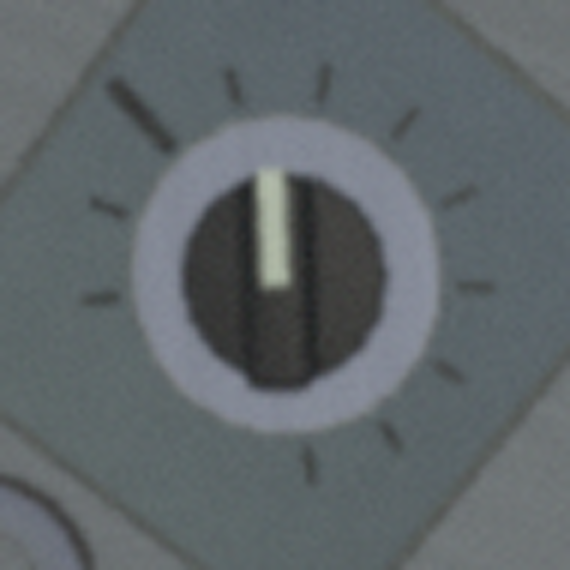

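The enlarged crop shows the white line from (300,103) to (301,123), with the long mark from (274,89) to (283,100), roughly 38 degrees counter-clockwise of the line.

Run:
```python
from h import *
f=cams.grab_frame("wrist")
P=lambda u,v,z: onz(f,255+(u+.5)/6-.5,75+(v+.5)/6-.5,z)[:2]
ang=lambda v:np.arctan2(v[1],v[0])
e,m=P(267,168,114),P(275,288,114); print("line",e,m,np.hypot(*(e-m)),ang(e-m))
dc=P(286,274,84); print("disc ctr",dc, "bar far end",P(281,385,114))
t1,t2=P(112,84,70),P(172,148,70); print("long",t1,t2,ang(t1-dc),ang(t2-dc),ang(t1-t2))
ticks=[(112,84),(232,70),(326,68),(414,112),(474,192),(492,288),(460,380),(398,448),(312,482),(84,300),(94,203)]
T=np.array([P(*t,70) for t in ticks]); a=np.unwrap([ang(t-dc) for t in T]);print(a, ang(P(96,300,70)-dc))
# box corners
s=r.sense();print(s["clock"])
M=R.from_euler('xyz',s["tcp_rot"]).as_matrix()
print(M.T@(np.array([*dc,107])-s["eef_pos"]),M)
```

```text
line [ 627.65247945 -152.82180665] [ 607.27248056 -162.58667387] 22.59860585302809 0.4468205633384575
disc ctr [ 609.07706785 -162.51169409] bar far end [ 590.26910835 -170.63082537]
long [ 630.60836196 -113.29501801] [ 623.35958478 -129.70246738] 1.1584029680198562 1.1602170080736285 1.154784141656908
[ 1.15840297  0.66600303  0.19778567 -0.29059486 -0.78083113 -1.25364782
 -1.73192892 -2.1913523  -2.65048309 -4.18579677 -4.6492073 ] 2.1054686560668023
1.9667
[ 55.05846829 -21.47475405 230.18989215] [[ 9.22861425e-01  3.85132130e-01 -1.80811348e-04]
 [ 3.85132100e-01 -9.22861438e-01 -1.79768847e-04]
 [-2.36098579e-04  9.62654804e-05 -9.99999967e-01]]
```

Call:
{"api": "send_rows", "payload": {
  "targets": [0.03,-0.012,0,0,0,-0.047,1,0.0545,-0.0214,0.02,0,0,-0.047,1,0.0545,-0.0214,0.06,0,0,-0.047,1,0.0545,-0.0214,0.1,0,0,-0.047,1,0.0545,-0.0214,0.14,0,0,-0.047,1,0.0545,-0.0214,0.17,0,0,-0.047,1,0.0545,-0.0214,0.19,0,0,-0.047,1,0.0545,-0.0214,0.21,0,0,-0.047,1,0.0545,-0.0214,0.21,0,0,-0.047,1,0.0545,-0.0214,0.21,0,0,-0.047,1]
}}

```text
clock: 2.8
eef_pos: [608.4, -162.3, 126.7]
tcp_rot: [-3.14, 0.002, 0.443]
contact_force: [0.3, 0.4, 0.6]
opening: 1.001
grasp_force: 0.0
```

Run:
```python
from h import *
s=r.sense();print(s["clock"],s["eef_pos"],s["tcp_rot"])
f=cams.grab_frame("wrist"); c=f["color"]
for p in [(609,-162,114),(609,-162,84)]: print(proj(f,p))
cv2.imwrite("pics/w3.png",c)
```

```text
2.8 [ 608.36368274 -162.34473466  126.7045882 ] [-3.14035049e+00  1.55133425e-03  4.42644558e-01]
[318.47683378 227.81522878]
[318.68452471 212.17879002]
```

View pics/w3.png

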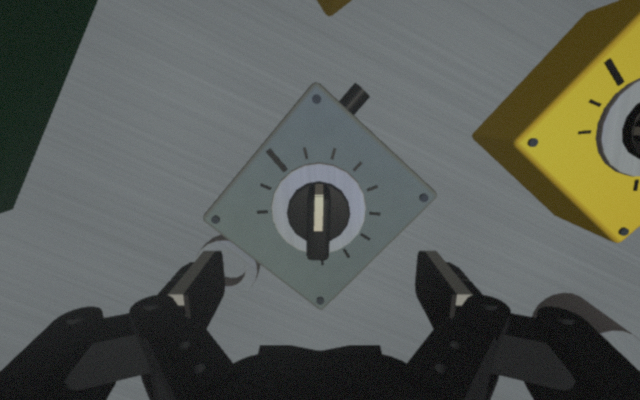

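The view shows the knob at (318,212), centred between the fingers with its bar square to them. I'll descend and grip.

Call:
{"api": "send_rows", "payload": {
  "targets": [0,0,0.018,0,0,0,1,0,0,0.036,0,0,0,1,0,0,0.036,0,0,0,0,0,0,0.036,0,0,0,-1,0,0,0.036,0,0,0,-1,0,0,0.036,0,0,0,-1,0,0,0.036,0,0,0,-1,0,0,0.036,0,0,0,-1,0,0,0.036,0,0,0,-1,0,0,0.036,0,0,0,-1,0,0,0.036,0,0,0,-1,0,0,0.036,0,0,0,-1],
  "grip_force": 25
}}

```text
clock: 3.85
eef_pos: [609.3, -161.7, 91.2]
tcp_rot: [-3.142, 0.0, 0.444]
contact_force: [-0.2, -0.8, -0.1]
opening: -0.003
grasp_force: 0.0
```

The fingers shut on nothing, so I'll look.

Run:
```python
from h import *
s=r.sense();print(s)
f=cams.grab_frame("wrist"); a=f["color"][100:380,160:480]
g=cams.grab_frame("side"); p=proj(g,(609,-162,107)).astype(int);print(p)
b=cv2.resize(g["color"][p[1]-70:p[1]+70,p[0]-60:p[0]+60],None,fx=3,fy=3,interpolation=cv2.INTER_CUBIC)
o=np.zeros((420,700,3),np.uint8);o[:280,:320]=a;o[:420,330:690]=b;cv2.imwrite("pics/w4.png",o)
```

```text
{'clock': 3.85, 'qpos': array([-2.61738800e-01,  4.85965604e-01,  1.71444577e+00, -1.36430587e-05,
        9.41231674e-01,  8.65254652e-01]), 'qvel': array([-1.89823653e-04,  1.33549386e-03, -3.76188042e-04,  1.50070214e-04,
        9.56224555e-05,  1.40446060e-03]), 'joint_efforts': array([-6.51590653e-04, -6.47578311e+01, -2.91999757e+01,  8.15921726e-05,
        2.17921843e-03, -3.76825858e-05]), 'eef_pos': array([ 609.30981811, -161.6758053 ,   91.18450888]), 'tcp_rot': array([-3.14156837e+00,  4.55150065e-05,  4.43810909e-01]), 'contact_force': array([-0.24214207, -0.7832061 , -0.08860178]), 'wrist_torque': array([-0.01091404,  0.05438976, -0.01219887]), 'grasp_force': 0.0, 'opening': -0.003149752398193897}
[312 194]
```

View pics/w4.png

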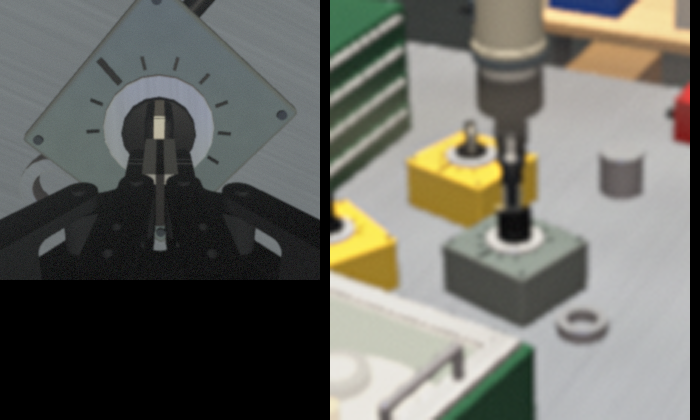

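Run:
```python
from h import *
f=cams.grab_frame("wrist"); cv2.imwrite("pics/before.png",f["color"]); s=r.sense()
print(proj(f,s["eef_pos"]),proj(f,s["eef_pos"]+[0,0,19]),s["opening"],s["grasp_force"])
```

```text
[318.56762784 237.19492349] [318.44091102 251.76320574] 0.00041105286380744226 0.0
```

Call:
{"api": "send_rows", "payload": {
  "targets": [0,0,0,0,0,-0.08,-1,0,0,0,0,0,-0.15,-1,0,0,0,0,0,-0.15,-1,0,0,0,0,0,-0.15,-1]
}}

```text
clock: 4.33
eef_pos: [609.3, -161.7, 91.1]
tcp_rot: [-3.142, 0.0, 0.592]
contact_force: [0.3, 0.1, -0.3]
opening: -0.003
grasp_force: 0.0
```

Run:
```python
from h import *
s=r.sense();print(s["wrist_torque"],s["opening"],s["grasp_force"],s["tcp_rot"])
a=cv2.imread("pics/before.png"); b=cams.grab_frame("wrist")["color"]
z=lambda i:cv2.resize(i[170:300,250:380],None,fx=3,fy=3,interpolation=cv2.INTER_CUBIC)
cv2.imwrite("pics/w5.png",cv2.convertScaleAbs(np.hstack([z(a),z(b)]),alpha=1.6,beta=20))
```

```text
[ 0.02938005  0.07104037 -0.01999722] -0.002636509661773452 0.0 [-3.14152285e+00  6.15485872e-06  5.91578841e-01]
```

View pics/w5.png

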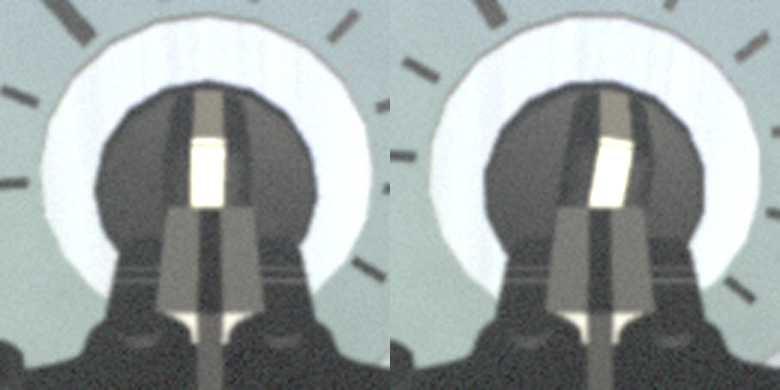

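The right half, after a 0.15 rad turn, shows the line at (613,170) swinging relative to the pads. The pads are shut above the bar, so the knob did not move. I'll check heights by triangulating across views.

Run:
```python
from h import *
f1=dict(fx=322.0233857763034,fy=322.0233857763034,cx=319.56365690827676,cy=199.56867471991404,xyz=[ 630.50576191,-176.8186958,503.4500361],attitude=[ 2.86707520e+00,4.95505272e-04,-1.17474495e+00])
f=cams.grab_frame("wrist"); print(f["xyz"],f["attitude"])
w1=cv2.imread("pics/w1.png")
def ring(im,x0,x1,y0,y1):
    c=im.astype(int); m=((c.min(2)>118)&(c.max(2)-c.min(2)<60)).astype(np.uint8); k=np.zeros_like(m);k[y0:y1,x0:x1]=m[y0:y1,x0:x1]
    cs,_=cv2.findContours(k,cv2.RETR_EXTERNAL,cv2.CHAIN_APPROX_NONE); q=max(cs,key=cv2.contourArea); return cv2.boundingRect(q),q[:,0]
for nm,im,ff,bx in [("w1",w1,f1,(270,335,90,155)),("now",f["color"],f,(255,390,160,300))]:
    b,q=ring(im,*bx)
    h=[q[np.argmin(q[:,0])],q[np.argmax(q[:,0])],q[np.argmin(q[:,1])]]
    print(nm,b)
    for z in (60,70,80,84): 
        P=[onz(ff,*p,z)[:2] for p in h]; print(z,[p.round(1) for p in P],np.hypot(*(P[0]-P[1])))
```

```text
[ 666.49911865 -124.1128495   257.87961387] [ 2.86801458e+00  2.18581135e-04 -9.80653205e-01]
w1 (278, 95, 50, 52)
60 [array([ 603. , -128.1]), array([ 611.4, -195.4]), array([ 635.7, -143.8])] 67.83049635764554
70 [array([ 603.6, -129.2]), array([ 611.9, -195. ]), array([ 635.6, -144.5])] 66.30088781472618
80 [array([ 604.3, -130.3]), array([ 612.3, -194.6]), array([ 635.4, -145.3])] 64.77127927180683
84 [array([ 604.5, -130.7]), array([ 612.5, -194.4]), array([ 635.4, -145.6])] 64.1594358546391
now (263, 176, 110, 93)
60 [array([ 585.5, -133.9]), array([ 618.9, -197.6]), array([ 629.4, -141. ])] 71.89501411425435
70 [array([ 589.6, -133.4]), array([ 621.3, -193.9]), array([ 631.3, -140.1])] 68.26174372787712
80 [array([ 593.7, -132.9]), array([ 623.7, -190.1]), array([ 633.1, -139.3])] 64.6284733414998
84 [array([ 595.3, -132.7]), array([ 624.6, -188.7]), array([ 633.9, -138.9])] 63.17516518694892
```

Run:
```python
from h import *
f1=dict(fx=322.0233857763034,fy=322.0233857763034,cx=319.56365690827676,cy=199.56867471991404,xyz=[ 630.50576191,-176.8186958,503.4500361],attitude=[ 2.86707520e+00,4.95505272e-04,-1.17474495e+00])
f=cams.grab_frame("wrist")
for z in (84,94,104,114,124): print(z,onz(f1,299.4,102.9,z)[:2].round(1),onz(f,326,215.3,z)[:2].round(1))
s=r.sense(); M=R.from_euler('xyz',s["tcp_rot"]).as_matrix()
for d in ((11,0,0),(11,0,-19),(-11,0,0),(11,0,-30)): print(d,proj(f,s["eef_pos"]+M@np.array(d)))
```

```text
84 [ 627.3 -150.6] [ 620.3 -159.4]
94 [ 627.4 -151.3] [ 622.9 -157.4]
104 [ 627.5 -151.9] [ 625.6 -155.4]
114 [ 627.6 -152.5] [ 628.2 -153.3]
124 [ 627.6 -153.1] [ 630.9 -151.3]
(11, 0, 0) [318.43494059 218.29232598]
(11, 0, -19) [318.297634   230.94256611]
(-11, 0, 0) [318.53506715 255.16574899]
(11, 0, -30) [318.20253579 239.70409115]
```

Heights agree: bar top at 114, with the pad tips imaged about 30 mm behind the reported TCP (z about 121). I'll calibrate by lowering the shut fingers gently onto the bar top.

Call:
{"api": "send_rows", "payload": {
  "targets": [0,0,0,0,0,0.075,-1,0,0,0,0,0,0.148,-1,0,0,0.001,0,0,0.148,-1,0,0,0.002,0,0,0.148,-1,0,0,0.003,0,0,0.148,-1,0,0,0.003,0,0,0.148,-1]
}}

```text
clock: 4.98
eef_pos: [609.7, -161.8, 89.8]
tcp_rot: [3.141, -0.001, 0.448]
contact_force: [-4.6, 0.6, 15.6]
opening: 0.005
grasp_force: 7.5
```

Call:
{"api": "send_rows", "payload": {
  "targets": [0,0,0.001,0,0,0,-1,0,0,0.002,0,0,0,-1,0,0,0.003,0,0,0,-1,0,0,0.003,0,0,0,-1]
}}

```text
clock: 5.32
eef_pos: [610.1, -161.9, 89.6]
tcp_rot: [3.14, -0.002, 0.448]
contact_force: [-13.3, 3.3, 38.2]
opening: 0.004
grasp_force: 19.3
```

Contact at a reading of about 90, so the real tips sit 24 mm behind the reported TCP. I'll rise, open, and grip with the reading near 66.

Call:
{"api": "send_rows", "payload": {
  "targets": [0,0,-0.015,0,0,0,-1,0,0,-0.02,0,0,0,1,0,0,-0.02,0,0,0,1,0,0,-0.02,0,0,0,1,0,0,-0.02,0,0,0,1,0,0,-0.02,0,0,0,1,0,0,-0.02,0,0,0,1,0,0,-0.01,0,0,0,1,0,0,0.003,0,0,0,1,0,0,0.013,0,0,0,1,0,0,0.019,0,0,0,1,0,0,0.019,0,0,0,1],
  "grip_force": 30
}}

```text
clock: 6.32
eef_pos: [607.8, -161.3, 63.6]
tcp_rot: [-3.139, 0.003, 0.446]
contact_force: [0.5, 0.6, 0.3]
opening: 0.999
grasp_force: 0.0
```

Call:
{"api": "send_rows", "payload": {
  "targets": [0,0,0,0,0,0,-1,0,0,0,0,0,0,-1,0,0,0,0,0,0,-1,0,0,0,0,0,0,-1,0,0,0,0,0,0,-1,0,0,0,0,0,0,-1,0,0,0,0,0,0,-1,0,0,0,0,0,0,-1]
}}

```text
clock: 6.98
eef_pos: [609.1, -161.0, 66.8]
tcp_rot: [-3.141, -0.0, 0.446]
contact_force: [-3.0, 3.9, 6.4]
opening: 0.155
grasp_force: 32.1
```

Gripped (opening 0.155, about 13 mm). I'll turn the knob counter-clockwise by 0.71.

Call:
{"api": "send_rows", "payload": {
  "targets": [0,0,0,0,0,-0.08,-1,0,0,0,0,0,-0.16,-1,0,0,0,0,0,-0.24,-1,0,0,0,0,0,-0.32,-1,0,0,0,0,0,-0.4,-1,0,0,0,0,0,-0.48,-1,0,0,0,0,0,-0.56,-1,0,0,0,0,0,-0.64,-1,0,0,0,0,0,-0.69,-1,0,0,0,0,0,-0.711,-1,0,0,0,0,0,-0.711,-1,0,0,0,0,0,-0.711,-1]
}}

```text
clock: 7.98
eef_pos: [608.2, -160.2, 66.7]
tcp_rot: [-3.139, -0.001, 1.157]
contact_force: [-5.2, 8.0, 8.1]
opening: 0.158
grasp_force: 32.6
```

Call:
{"api": "send_rows", "payload": {
  "targets": [0,0,0,0,0,0,-1,0,0,0,0,0,0,-1,0,0,0,0,0,0,-1,0,0,0,0,0,0,1,0,0,0,0,0,0,1,0,0,0,0,0,0,1,0,0,0,0,0,0,1,0,0,0,0,0,0,1,0,0,-0.03,0,0,0,1,0,0,-0.07,0,0,0,1,0,0,-0.11,0,0,0,1,0,0,-0.11,0,0,0,1]
}}

```text
clock: 8.98
eef_pos: [613.8, -163.0, 184.3]
tcp_rot: [3.13, -0.002, 1.157]
contact_force: [1.4, -0.5, -0.5]
opening: 0.998
grasp_force: 0.0
```

Run:
```python
from h import *
s=r.sense();print(s["clock"],s["eef_pos"],s["tcp_rot"])
f=cams.grab_frame("wrist"); print(f["xyz"],f["attitude"],proj(f,(609,-162,84)))
cv2.imwrite("pics/w6.png",cv2.resize(f["color"],(800,500)))
```

```text
8.9833 [ 613.7555569  -162.99404177  184.29501608] [ 3.13013999e+00 -1.68901874e-03  1.15668369e+00]
[ 639.72883065 -100.36282108  351.17302013] [ 2.86973764 -0.01177785 -0.41535244] [312.10081236 193.19730163]
```

View pics/w6.png

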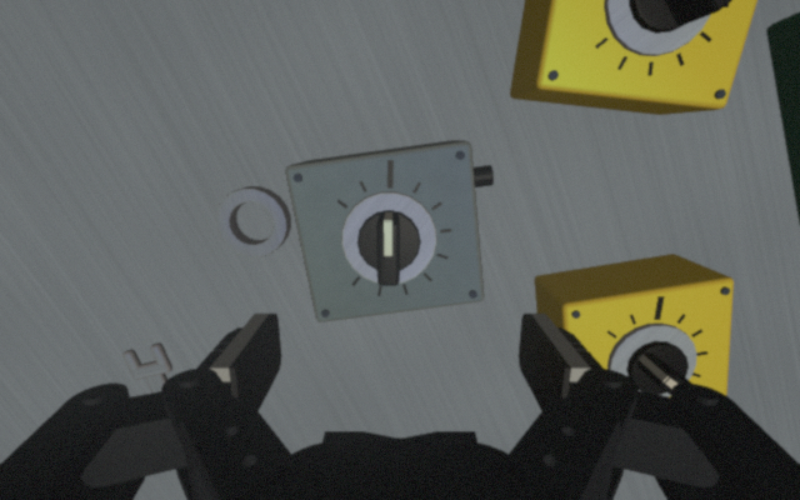

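The picture shows the white line at (387,218)-(388,257) lined up with the long mark at (390,162)-(390,187). Now I'll compute the angle and, from the scene view, the machine pose and handle.

Run:
```python
from h import *
f=cams.grab_frame("wrist"); P=lambda u,v,z: onz(f,u,v,z)[:2]
c=f["color"].astype(int)
m=(c.min(2)>110)&(c[:,:,0]<c[:,:,1]); k=np.zeros(m.shape,np.uint8);k[165:215,298:322]=m[165:215,298:322]
n,l,st,ce=cv2.connectedComponentsWithStats(k);i=1+np.argmax(st[1:,4]);ys,xs=np.where(l==i);print(st[i])
pts=np.array([P(x,y,114) for x,y in zip(xs,ys)]);v=np.linalg.svd(pts-pts.mean(0))[2][0];print("line",np.arctan2(*(v*np.sign(v[1]))[::-1]))
g=c.max(2); k=np.zeros(m.shape,np.uint8); k[126:152,305:320]=(g[126:152,305:320]<70)
ys,xs=np.where(k);t=np.array([P(x,y,70) for x,y in zip(xs,ys)]);d=t.mean(0)-[609,-162];print("tick",len(xs),t.mean(0),np.arctan2(d[1],d[0]))
v=np.linalg.svd(t-t.mean(0))[2][0];print(np.arctan2(*(v*np.sign(v[1]))[::-1]))
s=cams.grab_frame("scene");sd=cams.grab_frame("side")
# machine: green/white boundary of guard corners at z=130
for nm,q in (("scene",s),):
    print([onz(q,*p,130).round() for p in [(380,211),(437,286)]])
# handle ends: scene (crop1: 672,62)->, (722,135)
for p in [(672,60),(722,132)]:
    u=(270+(p[0]-404)/2.2,200+p[1]/2.2); print(u,onz(s,*u,165).round())
```

```text
[309 177   7  29 202]
line 1.1520529258730117
tick 43 [ 627.062808   -120.84783521] 1.157188529055718
1.133789441124574
[array([482., 108., 130.]), array([508., 378., 130.])]
(391.8181818181818, 227.27272727272728) [510. 189. 165.]
(414.5454545454545, 260.0) [526. 301. 165.]
```

The knob is within 0.02 rad of the mark. Now I'll go above the handle for a close measurement.

Call:
{"api": "send_rows", "payload": {
  "targets": [0,0,-0.04,0,0,0,1,0.02,-0.016,-0.075,0,0,-0.03,1,0.05,-0.039,-0.1,0,0,-0.07,1,0.08,-0.063,-0.12,0,0,-0.1,1,0.11,-0.086,-0.14,0,0,-0.14,1,0.14,-0.11,-0.15,0,0,-0.17,1,0.17,-0.134,-0.15,0,0,-0.2,1,0.2,-0.157,-0.15,0,0,-0.23,1,0.23,-0.181,-0.15,0,0,-0.26,1,0.26,-0.205,-0.15,0,0,-0.293,1,0.295,-0.232,-0.15,0,0,-0.293,1,0.295,-0.232,-0.15,0,0,-0.293,1]
}}

```text
clock: 10.18
eef_pos: [513.2, 207.1, 324.3]
tcp_rot: [-3.138, -0.001, 1.454]
contact_force: [0.0, -0.2, 0.5]
opening: 0.997
grasp_force: 0.0
```

Call:
{"api": "send_rows", "payload": {
  "targets": [0,0,0,0,0,0,1,0,0,0,0,0,0,1,0,0,0,0,0,0,1]
}}

```text
clock: 10.43
eef_pos: [515.7, 200.5, 325.3]
tcp_rot: [-3.14, 0.001, 1.449]
contact_force: [1.1, -0.1, 0.2]
opening: 1.003
grasp_force: 0.0
```

Run:
```python
from h import *
s=r.sense();print(s["clock"],s["eef_pos"],s["tcp_rot"],s["qpos"])
f=cams.grab_frame("wrist"); print(repr(f["xyz"]),repr(f["attitude"]),proj(f,(518,245,165)))
q=cams.grab_frame("scene");print("knob in scene",proj(q,(609,-162,114)))
cv2.imwrite("pics/w7raw.png",f["color"]);cv2.imwrite("pics/w7.png",cv2.resize(f["color"],(800,500)))
```

```text
10.4333 [515.66728487 200.48952829 325.26084734] [-3.14038698e+00  1.23986784e-03  1.44892306e+00] [ 3.68448438e-01  1.48145317e-01  1.64021632e+00 -5.38527129e-04
  1.35487853e+00  4.90438258e-01]
array([524.46409527, 268.08851021, 491.90940285]) array([ 2.86671483e+00,  7.89940775e-04, -1.23137226e-01]) [316.23280525 133.45790224]
knob in scene [297.5017193 174.8980538]
```

View pics/w7.png

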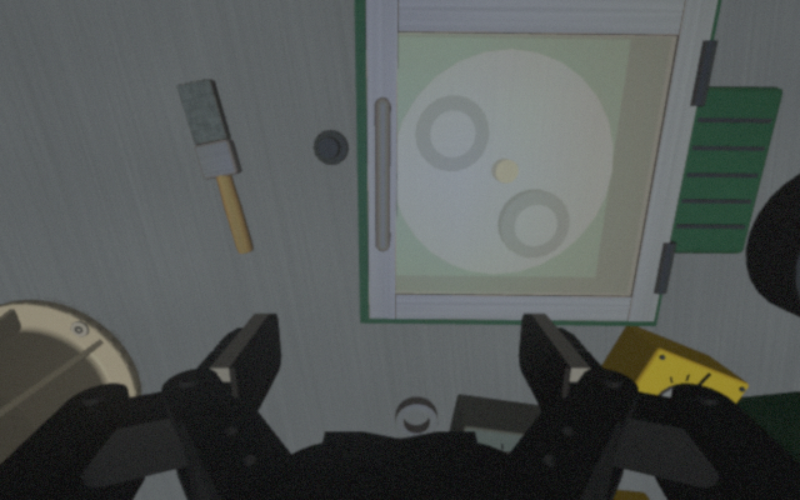

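The view shows the handle from (382,98) to (383,250) on the 800-wide picture, the collar at (331,147), and the brush at (215,150), all clear of the handle.

Run:
```python
from h import *
f=cams.grab_frame("wrist"); k=.8
a,b=[onz(f,u*k,v*k,166)[:2] for u,v in ((382.5,98),(383.5,250))]
d=a-b; print(a,b,np.hypot(*d),"ctr",(a+b)/2,"yaw",np.arctan2(d[1],d[0])-np.pi/2)
C=[onz(f,u*k,v*k,130)[:2] for u,v in ((368,320),(657,322))];print(C,np.arctan2(*(C[1]-C[0])[::-1]),np.hypot(*(C[1]-C[0])))
c=(a+b)/2; s=r.sense();M=R.from_euler('xyz',s["tcp_rot"]).as_matrix();print("tool shift",M.T@(np.array([*c,122])-s["eef_pos"]))
col=onz(f,331*k,147*k,30);print("collar",col)
```

```text
[515.26827374 297.21508021] [499.84706655 177.87139863] 120.33589640619262 ctr [507.55767015 237.54323942] yaw -0.12850473122472605
[array([472.35567312,  98.91312907]), array([754.58661355,  61.55680054])] -0.131595918850552 284.6924639240477
tool shift [ 35.95041211 -12.80958369 203.86727864]
collar [447.51444876 265.77022066  30.        ]
```

Call:
{"api": "send_rows", "payload": {
  "targets": [0.036,-0.013,0.02,0,0,0.008,1,0.036,-0.013,0.05,0,0,0.008,1,0.036,-0.013,0.08,0,0,0.008,1,0.036,-0.013,0.11,0,0,0.008,1,0.036,-0.013,0.14,0,0,0.008,1,0.036,-0.013,0.16,0,0,0.008,1,0.036,-0.013,0.18,0,0,0.008,1,0.036,-0.013,0.195,0,0,0.008,1,0.036,-0.013,0.203,0,0,0.008,1,0.036,-0.013,0.203,0,0,0.008,1,0.036,-0.013,0.203,0,0,0.008,1]
}}

```text
clock: 11.5
eef_pos: [507.4, 238.6, 123.4]
tcp_rot: [-3.141, 0.0, 1.441]
contact_force: [-0.0, -0.2, 0.3]
opening: 0.999
grasp_force: 0.0
```

Call:
{"api": "send_rows", "payload": {
  "targets": [0,0,0,0,0,0,-1,0,0,0,0,0,0,-1,0,0,0,0,0,0,-1,0,0,0,0,0,0,-1,0,0,0,0,0,0,-1,0,0,0,0,0,0,-1,0,0,0,0,0,0,-1,0,0,0,0,0,0,-1,0,0,0,0,0,0,-1,0,0,0,0,0,0,-1],
  "grip_force": 40
}}

```text
clock: 12.33
eef_pos: [506.2, 239.2, 123.5]
tcp_rot: [-3.14, 0.0, 1.442]
contact_force: [-5.0, 0.7, 5.6]
opening: 0.119
grasp_force: 39.2
```

Gripped the bar (opening 0.119, about 11 mm). Now I'll lift along the arc.

Call:
{"api": "send_rows", "payload": {
  "targets": [0,0.0028,-0.013,0,0,0,-1,0,0.0058,-0.0262,0,0,0,-1,0,0.0098,-0.039,0,0,0,-1,0,0.0142,-0.0518,0,0,0,-1,0,0.0195,-0.064,0,0,0,-1,0,0.0251,-0.0763,0,0,0,-1,0,0.0315,-0.088,0,0,0,-1,0,0.0384,-0.0996,0,0,0,-1,0,0.046,-0.1107,0,0,0,-1,0,0.054,-0.1215,0,0,0,-1,0,0.054,-0.1215,0,0,0,-1,0,0.054,-0.1215,0,0,0,-1]
}}

```text
clock: 13.33
eef_pos: [557.2, 232.3, 244.6]
tcp_rot: [-3.134, 0.001, 1.442]
contact_force: [-14.1, 2.8, 3.6]
opening: 0.122
grasp_force: 39.6
```

Call:
{"api": "send_rows", "payload": {
  "targets": [0,0.0075,-0.0102,0,0,0,-1,0,0.0165,-0.0203,0,0,0,-1,0,0.0255,-0.03,0,0,0,-1,0,0.0352,-0.0385,0,0,0,-1,0,0.0352,-0.0385,0,0,0,-1,0,0.0352,-0.0385,0,0,0,-1,0,0.0352,-0.0385,0,0,0,-1,0,0.0352,-0.0385,0,0,0,-1,0,0.0352,-0.0385,0,0,0,-1,0,0.0352,-0.0385,0,0,0,-1,0,0.0352,-0.0385,0,0,0,-1,0,0.0352,-0.0385,0,0,0,-1]
}}

```text
clock: 14.33
eef_pos: [592.2, 227.7, 283.6]
tcp_rot: [-3.135, 0.001, 1.442]
contact_force: [-14.1, -0.2, 9.4]
opening: 0.118
grasp_force: 40.3
```

Run:
```python
from h import *
from scipy.optimize import brentq
s=r.sense();print(s["clock"],s["eef_pos"],s["contact_force"],s["opening"],s["grasp_force"],abs(s["qvel"]).max())
dz=s["eef_pos"][2]-123.5; print("theta from dz",brentq(lambda t:265*np.sin(t)-45*(1-np.cos(t))-dz,0,1.2))
m=np.array([np.cos(-.13),np.sin(-.13)]);dx=(s["eef_pos"][:2]-[506.2,239.2])@m
print("theta from dx",brentq(lambda t:265*(1-np.cos(t))+45*np.sin(t)-dx,0,1.2))
# handle ends predicted vs image: handle mask in scene, check height of handle by pad location
q=cams.grab_frame("scene"); u=[507.6,237.5]; h=np.array(u)+265*m; n=np.array([-m[1],m[0]])
for t in (0.6,.7,.8):
    c=h+(-265*np.cos(t)+45*np.sin(t))*m; z=120.5+265*np.sin(t)+45*np.cos(t); print(t,[proj(q,[*(c+k*n),z]).round(1) for k in (-55,55)])
    e=h+(-280*np.cos(t)+10*np.sin(t))*m; ze=120.5+280*np.sin(t)+10*np.cos(t); print(" front corners",[proj(q,[*(e+k*n),ze]).round(1) for k in (-140,140)])
cv2.imwrite("pics/end.png",cv2.resize(q["color"][120:360,270:510],None,fx=2.5,fy=2.5,interpolation=cv2.INTER_CUBIC))
# knob line check colour near
```

```text
14.3333 [592.19492538 227.73857879 283.57566736] [-14.14645972  -0.20618128   9.40045253] 0.11762239523661 40.26633560657501 0.002081957701071251
theta from dz 0.6996551049823745
theta from dx 0.6775977373235476
0.6 [array([376.3, 200.3]), array([400.7, 234.2])]
 front corners [array([369.8, 178.5]), array([432.3, 263.3])]
0.7 [array([370.1, 198.1]), array([394.5, 232.7])]
 front corners [array([364.6, 175. ]), array([427.7, 261.3])]
0.8 [array([362.9, 196.6]), array([387.3, 231.8])]
 front corners [array([358.5, 172. ]), array([421.9, 259.9])]
```

Run:
```python
from h import *
q=cams.grab_frame("scene")["color"];a=cv2.imread("pics/scene0.png")
d=cv2.absdiff(q,a).max(2); 
for y in range(246,272,2):
    row=d[y,395:445]>25; i=np.where(row)[0]; print(y,395+i.max() if len(i) else None, q[y,414:434].min(1).tolist())
print("knob area diff px",(d[165:205,275:325]>40).sum())
```

```text
246 416 [190, 196, 214, 166, 168, 173, 170, 170, 172, 173, 171, 168, 170, 167, 173, 170, 171, 171, 172, 172]
248 417 [191, 188, 191, 188, 184, 159, 170, 170, 168, 171, 172, 172, 172, 167, 168, 167, 170, 171, 169, 171]
250 419 [193, 188, 188, 194, 191, 220, 175, 166, 171, 173, 170, 172, 172, 173, 170, 169, 168, 170, 171, 172]
252 420 [192, 191, 192, 190, 190, 191, 191, 160, 164, 167, 172, 170, 168, 173, 169, 172, 169, 171, 167, 167]
254 422 [186, 190, 192, 189, 189, 188, 190, 192, 193, 166, 165, 167, 173, 170, 169, 170, 168, 169, 168, 168]
256 424 [187, 186, 185, 192, 192, 188, 186, 188, 191, 190, 132, 157, 167, 165, 169, 172, 171, 171, 173, 169]
258 424 [188, 187, 188, 185, 191, 192, 189, 186, 191, 193, 192, 177, 161, 166, 169, 169, 172, 168, 168, 168]
260 427 [192, 190, 186, 184, 183, 186, 189, 192, 188, 187, 187, 189, 196, 117, 159, 169, 169, 168, 171, 169]
262 427 [162, 183, 190, 187, 187, 186, 185, 190, 188, 189, 188, 185, 187, 191, 182, 164, 168, 171, 171, 168]
264 429 [191, 114, 199, 192, 185, 187, 186, 185, 186, 189, 190, 193, 202, 147, 94, 130, 167, 169, 171, 171]
266 427 [185, 187, 189, 173, 186, 188, 186, 185, 187, 191, 209, 107, 83, 131, 170, 170, 169, 167, 171, 168]
268 423 [184, 182, 190, 195, 149, 187, 193, 201, 150, 101, 119, 178, 174, 171, 169, 171, 170, 167, 171, 168]
270 424 [192, 191, 190, 190, 201, 205, 145, 105, 86, 66, 62, 55, 176, 176, 171, 168, 168, 169, 171, 168]
knob area diff px 78
```

The guard corner is at about (428,263), where 0.70 rad predicts (427.7,261.3). The arm is still, so I'm handing in.

```bash
python3 -c "
from h import *
print(r.sign_off())"
```

```text
the job is handed in; nothing more can be done
None
```

I turned the speed knob to within about 0.02 rad of the long mark with the guard shut, then lifted the guard and held it at about 0.69 rad (40 degrees) by its handle; I handed the job in while still holding it, about 15 s into the 53 s limit, and no verdict was returned.

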